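# Load the mill cup and hold the dial at its third speed

## Robot

A 6-joint arm with a two-finger parallel gripper is mounted at the origin on the work surface. World frame = base frame: x ahead of the robot, y to its left, z up, the work surface at z = 0. Lengths are in mm, angles in degrees, forces in N, time in s.
With the tool pointing down it reaches from about 250 to 775 mm from the base axis. Payload 4 kg.
Tool frame: the origin (TCP) lies on the front face of the gripper's body, between the roots of the fingers; the fingertips stand 97 mm ahead of it and the grasp point (between the pads) lies 78 mm ahead of it; z points along the fingers, y is the direction in which the jaws open and shut (so a half turn about z gives the same grasp; the last joint's range is limited). The gripper opens to 94 mm and grips with 3 to 60 N. Pads are 16 mm wide; open, the fingers measure 119 mm over their backs; the gripper's body (75 mm by 177 mm) begins 78 mm behind the grasp point.
Start: joints at [62.046, 4.996, 78.535, -0, 96.463, -5.907], TCP at [206.462, 509.788, 302.706] pointing down, gripper open.
Joint ranges: [-177.83, 177.83], [-43.37, 116.18], [15.69, 146.23], [-61.86, 241.86], [9.47, 152.12], [-147.06, 147.06]. Speed limits (degrees/s): [159.86, 159.86, 180, 180, 180, 180].

## Interface

Orientations are given as [roll, pitch, yaw] about the fixed x, y, z axes, in that order (R = Rz(yaw) Ry(pitch) Rx(roll)).
In Python, from workcell import bot gives the robot as it stands.
- The arm moves only by the tool play_rows, never from a script. Its argument "deltas" is a list of rows, each a list of 3 entries, a list of its own where there are three numbers: the shift along the tool's x, y, z in mm, then the turn, a rotation vector about the tool's x, y, z in rad, then the opening, from -1 (shut) to 1 (fully open). In form: [[[tx, ty, tz], [rx, ry, rz], jaw], ...]. A call has 1 to 5 rows; each row is the pose to reach, as a shift and turn from the pose commanded when the call began, along the tool's axes at that moment; what a row does not reach only later rows make up. A row lasts 1/10 s, in which the tool goes at most 50 mm and 8.59 degrees, less where a joint would pass 70% of its speed; a pose out of reach is approached as far as the arm can. A call with a gripper value outside its range is refused whole. The fingers move at their own pace and stop on an object; "force" is the grip in N (left out, the last holds). Time passes only in rows, so rows that repeat a pose let the fingers close. It gives the time, the measured TCP pose, the force and the opening at its end, in the units of the state.
- bot.get_state(): the state, without advancing time (a new reading comes with each control period).
- bot.snapshot(name): name is "scene" or "top"; returns (picture, depth): 384x512x3 uint8, red, green, blue; 384x512 float32, mm along the optical axis (not along the pixel's ray), 0 where there is no reading.
- bot.camera_info(name): a dict with "mtx" (3x3 intrinsics, pixels), "view" (4x4, takes a point from world to camera coordinates). Camera axes: x right, y down, z forward; pixel columns grow to the right and rows downward; lengths in mm; the calibration is good to about 2 mm. A picture is of the moment at which its call begins. camera_info takes no time and is no camera call.
- bot.close_job(): hands the job in, once; it reports no verdict.
The state is a dict: "clock": time; "joint_pos": joint angles; "joint_vel": joint speeds; "effort": joint torques, N m; "tool_pos": TCP position; "tool_rot": TCP orientation; "wrist_force": force on the tool from outside, world axes, zero at the start; "wrist_torque": the same for the moment, N m; "opening": finger opening in mm.
Only numpy, scipy, OpenCV 4.12 (cv2) and the standard library are available. Lean on these libraries where they do the work, as an engineer would, in place of code of your own. Each camera call takes 0.05 s, during which the arm holds its last target.

## Task

Take the lidded mill cup off the coaster, set it down square and fully home in the square drive pocket of the mill's base, and let go of it. Only then turn the mill's winged dial clockwise past its first two clicks to the third and hold it there against its return spring: the program finishes while the gripper is still holding the dial at the third click, because it springs back to off when let go. Leave the other things on the trolley where they are.

Things in the scene. Friction and masses are not known exactly. Their poses are not given: they have to be found in the camera images.
- cup: the lidded mill cup, one loose rigid piece, 0.3 to 0.54 kg, 120 mm tall, upright on the coaster: a steel bowl 84 mm across, a black lid 87 mm across (its top 90 mm above the origin) with an upright grip fin, and below a hollow square black foot 60 x 60 mm, 18 mm high, its sides along x and y. Origin: centre of the foot's underside; z up
- cup_fin (a point): top centre of the grip fin on the cup's lid, 120 mm above the cup's origin, same axes: a flat upright bar 50 mm long along x, 16 mm thick along y, standing 30 mm above the lid. Pinch it from above across its thickness
- mill: the mill's white base, fixed, 280 mm long (x) by 150 mm wide: a low control shoulder 52 mm high with the dial at its -x end, a motor housing 70 mm high at its +x end, on that a square collar 92 x 92 mm around the pocket, rim 86 mm above the trolley. Origin: underside, 85 mm from the dial's axis and 60 mm from the pocket's centre, on the line between; x from dial to pocket, z up
- pocket (a point): centre of the pocket's floor, 72 mm above the trolley; axes as the mill's. Pocket 63.6 x 63.6 mm, open upward, 14 mm deep, edge slightly bevelled; a steel drive spud 22 mm across, 11 mm high in its middle goes up inside the cup's hollow foot. The cup fits in any of four quarter turns; fully home its origin is at this point and its sides lie along the pocket's
- dial: the mill's dial, turning about its own upright z: a round black skirt 52 mm across, 6 mm thick, and on it a wing, a flat bar 46 mm long (x, white pointer line at its +x end), 12 mm thick (y), from 6 to 32 mm above the origin. Origin: on the axis under the skirt, 52.5 mm above the trolley. At off x is 0.63 rad anticlockwise of the mill's x. One, two, three pips beside it mark the clicks
- dial_turn (a joint): the dial's angle in rad, 0 at off (its start), growing clockwise seen from above; clicks (detents) at 0.42, 0.84 and 1.26, end stop at 1.36. A spring always turns it back to off (0.05 N m at off, 0.12 N m at the third click); with the clicks its resistance peaks at about 0.09, 0.11 and 0.13 N m on leaving off, the first and the second click. No click holds it: let go, it returns to off
- coaster: the mint green round silicone coaster, fixed, 104 mm across and 5.6 mm thick, that the cup stands on at the start. Origin: centre of its underside.
- sugar_pot: bystander: white porcelain sugar pot with lid, 92 mm across (116 mm over its ears), 78 mm high. Origin: centre of its underside.
- glass_holder: bystander: stainless wire holder 152 x 152 mm with a centre handle 172 mm high, with four blue glasses in it. Origin: centre of its underside.
- glass0: bystander: blue glass 65 mm across and 105 mm high, in the holder. Origin: centre of its underside.
- glass1: bystander: blue glass 65 mm across and 105 mm high, in the holder. Origin: centre of its underside.
- glass2: bystander: blue glass 65 mm across and 105 mm high, in the holder. Origin: centre of its underside.
- glass3: bystander: blue glass 65 mm across and 105 mm high, in the holder. Origin: centre of its underside.
- kettle: bystander: plastic kettle, 152 mm across its foot, 192 mm high, standing on its 20 mm high power base. Origin: centre of its underside.
- mug: bystander: white mug, 82 mm across, 92 mm high. Origin: centre of its underside.
- teaspoon: bystander: steel teaspoon 140 mm long lying on the trolley. Origin: under its middle.
Not all that is in view belongs to the job. What is shaped like the cup but green or yellow is not meant.

How it is judged:
By the outcome, as a careful person would: the job done as asked, in the order asked, and still so for the second after the job is handed in, while the arm keeps its last pose, push and grip.
It also fails if it takes over 54 s, if anything falls off the work surface, if the arm or the gripper's body presses on something with over 40 N, if the wrist force passes 120 N, or if a joint passes its speed limit or range.

## Working session

There is one attempt and no reset: what is moved stays moved. The work goes in short steps, Python scripts to look and compute and a tool call to move; the robot and the scene stay as the last step left them, time stands still between calls to the robot, and variables do not carry over. Pictures are saved under pics/ and viewed, and the job is handed in when it is done.

Besides the shell and the picture viewer there is one more tool, called after "Request:" as name([rows], argument=value, ...), one row to a line, values as JSON. play_rows: Moves the arm, as the interface text tells. Its arguments: {"type":"object","properties":{"deltas":{"type":"array"},"force":{"type":"number"}},"required":["deltas"]}

```bash
mkdir -p pics; ls
python3 - <<'E'
from workcell import bot
import cv2,numpy as np
print(bot.get_state())
for n in("scene","top"):
    p,d=bot.snapshot(n); c=bot.camera_info(n)
    np.savez(f"{n}0.npz",p=p,d=d,K=c["mtx"],V=c["view"]); print(n,c)
    cv2.imwrite(f"pics/{n}0.png",cv2.resize(p[:,:,::-1],(800,600),interpolation=cv2.INTER_CUBIC))
E
```

```text
pics
{'clock': 0.0, 'joint_pos': array([ 6.20443864e+01,  5.03722854e+00,  7.86228621e+01, -6.38988774e-04,
        9.64628431e+01, -5.90696201e+00]), 'joint_vel': array([ 0.01956527, -0.01714682,  0.10017476,  0.01213238,  0.07444402,
       -0.08710594]), 'effort': array([-1.79577869e-04, -3.40177310e+01, -3.02425039e+01,  7.19224149e-02,
        3.29249678e-02, -1.76802346e-04]), 'tool_pos': array([206.31336329, 509.47626433, 301.53856337]), 'tool_rot': array([-1.79877654e+02, -1.20198029e-02,  1.57951264e+02]), 'wrist_force': array([ 0.61516862, -0.65110944, -0.21254003]), 'wrist_torque': array([ 0.05968802, -0.041564  , -0.02350688]), 'opening': 93.95181751623853}
scene {'mtx': array([[496.58362085,   0.        , 254.82961611],
       [  0.        , 496.58362085, 190.66077075],
       [  0.        ,   0.        ,   1.        ]]), 'view': array([[ 3.51603640e-01,  9.35993800e-01, -1.70436836e-02,
        -1.26481984e+02],
       [ 7.94439720e-01, -3.07961259e-01, -5.23474349e-01,
        -3.19858546e+02],
       [-4.95217539e-01,  1.70515307e-01, -8.51870952e-01,
         1.86969727e+03],
       [ 0.00000000e+00,  0.00000000e+00,  0.00000000e+00,
         1.00000000e+00]])}
top {'mtx': array([[370.32206871,   0.        , 253.86955879],
       [  0.        , 370.32206871, 194.67252846],
       [  0.        ,   0.        ,   1.        ]]), 'view': array([[-2.24571314e-02, -9.99504345e-01,  2.20622184e-02,
        -3.50950765e+01],
       [-9.94198735e-01,  2.00051899e-02, -1.05681913e-01,
         4.75767386e+02],
       [ 1.05188172e-01, -2.43075423e-02, -9.94155215e-01,
         1.15499616e+03],
       [ 0.00000000e+00,  0.00000000e+00,  0.00000000e+00,
         1.00000000e+00]])}
```

View pics/scene0.png

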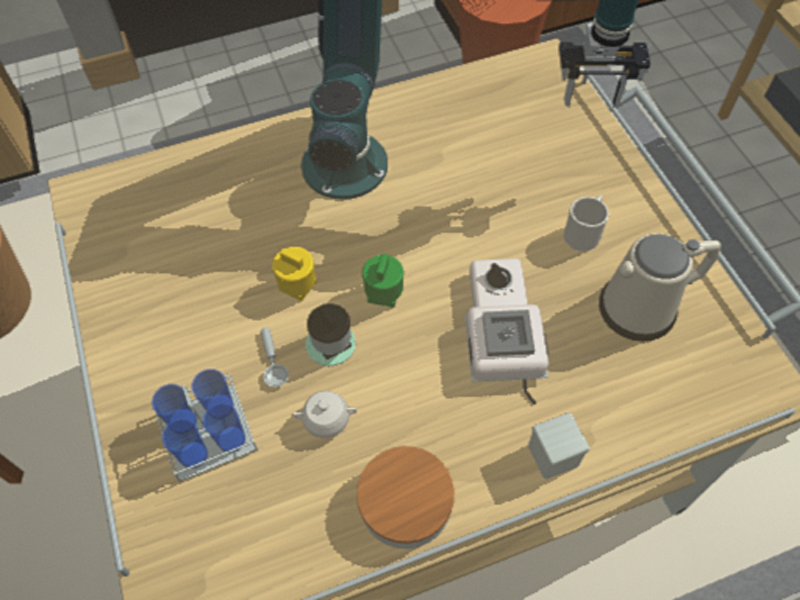

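View pics/top0.png

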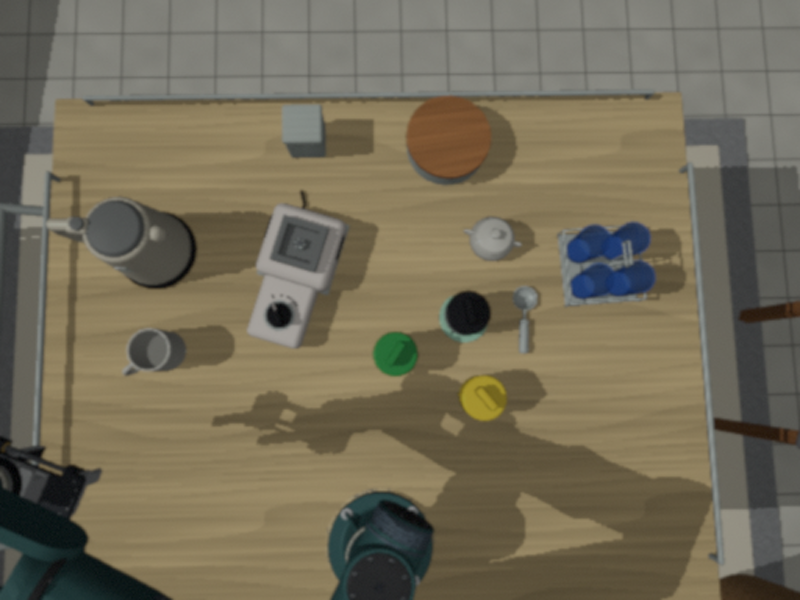

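The scene has three cup-like things. In top-picture pixels, these are the black-lidded one on the mint coaster (467,313), the green one (396,353) and the yellow one (484,398). The description fits the black one, and the mill is at about (298,275). Next I'll look at close crops.

Run:
```python
import cv2,numpy as np
def crop(n,u0,v0,w,h,s,out,g=1.0):
    p=np.load(f"{n}0.npz")["p"][v0:v0+h,u0:u0+w,::-1]
    p=(255*(p/255.)**g).astype(np.uint8)
    p=cv2.resize(p,None,fx=s,fy=s,interpolation=cv2.INTER_CUBIC); return p
a=crop("top",275,175,50,50,8,"",.4);b=crop("scene",185,185,50,50,8,"",.4)
cv2.imwrite("pics/cup1.png",np.hstack([a,b]))
a=crop("top",155,125,70,100,5.6,"",.6);b=crop("scene",290,160,70,100,5.6,"",.6)
cv2.imwrite("pics/mill1.png",np.hstack([a,b]))
```

```text
(no output)
```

View pics/cup1.png

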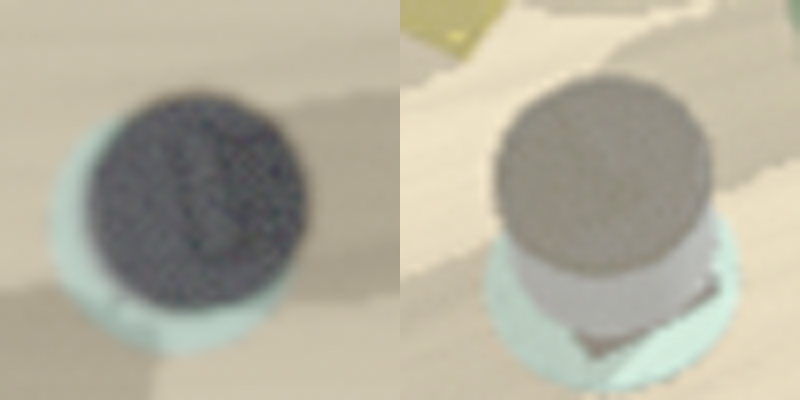

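View pics/mill1.png

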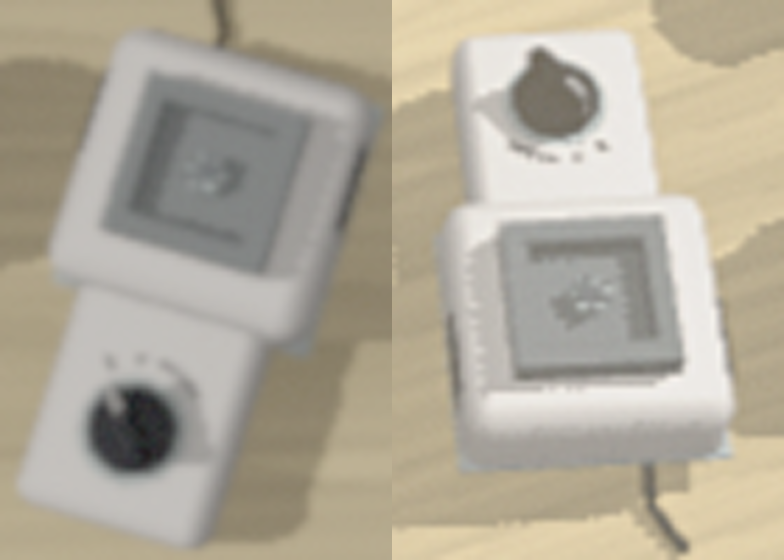

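```bash
cat > h.py <<'E'
import numpy as np,cv2
def cloud(n,u0=0,v0=0,u1=512,v1=384,tag="0"):
    f=np.load(f"{n}{tag}.npz");K,V=f["K"],f["V"];d=f["d"];p=f["p"]
    v,u=np.mgrid[v0:v1,u0:u1];z=d[v0:v1,u0:u1].astype(float);m=z>0
    u,v,z=u[m],v[m],z[m]
    C=np.c_[(u-K[0,2])/K[0,0]*z,(v-K[1,2])/K[1,1]*z,z]
    W=(C-V[:3,3])@V[:3,:3]
    return W,p[v,u].astype(int),np.c_[u,v]
def ray(n,uv,zw,tag="0"):
    f=np.load(f"{n}{tag}.npz");K,V=f["K"],f["V"];R=V[:3,:3];o=-R.T@V[:3,3]
    uv=np.atleast_2d(np.array(uv,float))
    D=np.c_[(uv[:,0]-K[0,2])/K[0,0],(uv[:,1]-K[1,2])/K[1,1],np.ones(len(uv))]@R
    return o+D*((zw-o[2])/D[:,2])[:,None]
def rect(P):
    return cv2.minAreaRect(P[:,:2].astype(np.float32))
E
python3 - <<'E'
from h import *
for n,b in (("top",(275,175,325,225)),("scene",(185,185,235,235))):
    W,c,_=cloud(n,*b)
    print(n,"z hist",np.histogram(W[:,2],bins=range(-5,145,5)))
    f=W[(W[:,2]>112)]; l=W[W[:,2]>85]
    for nm,P in(("fin",f),("lid",l)):
        if len(P)>5: print(nm,len(P),P.mean(0),rect(P),cv2.minEnclosingCircle(P[:,:2].astype(np.float32)))
for n,b in (("top",(155,125,225,225)),("scene",(290,160,360,260))):
    W,c,_=cloud(n,*b)
    print(n,"z hist",np.histogram(W[:,2],bins=range(-4,104,3)))
    P=W[(W[:,2]>80)&(W[:,2]<92)]; print("dial+collar",len(P)); 
    print(rect(P))
    P=W[(W[:,2]>45)]; print("mill",rect(P))
E
```

```text
top z hist (array([715, 936, 139,   4,   0,   1,   0,   3,   3,   6,   4,   9,   5,
         1,   4,   4,   0,   0,  13, 254, 263,   6,   4,   8,   5,  46,
        41,   2,   0]), array([ -5,   0,   5,  10,  15,  20,  25,  30,  35,  40,  45,  50,  55,
        60,  65,  70,  75,  80,  85,  90,  95, 100, 105, 110, 115, 120,
       125, 130, 135, 140]))
fin 100 [ 449.94641332 -178.48450067  123.86368772] ((450.6124572753906, -179.0943145751953), (49.92542266845703, 16.012266159057617), 11.034980773925781) ((450.84820556640625, -179.4130096435547), 25.189403533935547)
lid 642 [ 449.61294995 -178.23812097   99.53220544] ((450.63214111328125, -179.07278442382812), (85.4266128540039, 82.15154266357422), 88.89424896240234) ((450.6991271972656, -179.3231201171875), 43.28541564941406)
scene z hist (array([556, 777, 232,  29,  14,   8,   7,  13,  31,  35,  28,  17,  23,
        21,  15,  25,  14,  15,  38, 190, 209,  23,   8,   5,   9,  46,
        25,   2,   0]), array([ -5,   0,   5,  10,  15,  20,  25,  30,  35,  40,  45,  50,  55,
        60,  65,  70,  75,  80,  85,  90,  95, 100, 105, 110
[... 1129 characters left out ...]
), 72.27928161621094)
scene z hist (array([1066, 1178,  639,  153,   31,   13,   10,   12,   29,   39,   34,
         36,   16,   34,   36,   53,  110,  224,  297,  234,  134,  132,
        193,  340,  411,  265,  116,   67,  118,  195,  161,   34,    7,
          0,    0]), array([ -4,  -1,   2,   5,   8,  11,  14,  17,  20,  23,  26,  29,  32,
        35,  38,  41,  44,  47,  50,  53,  56,  59,  62,  65,  68,  71,
        74,  77,  80,  83,  86,  89,  92,  95,  98, 101]))
dial+collar 508
((540.3612060546875, 160.79922485351562), (92.18623352050781, 210.9967498779297), 72.13520050048828)
mill ((537.478759765625, 162.24717712402344), (152.36578369140625, 275.6247863769531), 71.9040298461914)
```

Run:
```python
from h import *
a=np.deg2rad(-17.9);X=np.array([np.cos(a),np.sin(a)])
for n,b in (("top",(155,125,225,225)),("scene",(290,160,360,260))):
    W,c,_=cloud(n,*b)
    t=(W[:,:2]-[537,163])@X
    print(n,"table z",np.median(W[abs(W[:,2])<4][:,2]),"shoulder",np.median(W[(abs(W[:,2]-52.5)<5)&(t<0)][:,2]),"rim",np.median(W[abs(W[:,2]-86)<4][:,2]))
    P=W[(abs(W[:,2]-86)<4)&(t>0)]
    r=rect(P);print(" collar",len(P),r)
    P2=W[(abs(W[:,2]-72)<5)&(np.hypot(*(W[:,:2]-np.array(r[0])).T)<36)]
    print(" pocket floor",len(P2),rect(P2))
    D=W[(t<-20)&(c.max(1)<90)&(W[:,2]>45)]; print(" dial dark",len(D),cv2.minEnclosingCircle(D[:,:2].astype(np.float32)),D.mean(0))
    D=W[(t<-20)&(W[:,2]>75)]; print(" wing",len(D),D.mean(0),rect(D))
    C,c,_=cloud(n); m=(c[:,1]-c[:,0]>18)&(c[:,2]-c[:,0]>5)&(abs(C[:,2]-5.6)<5)&(np.hypot(C[:,0]-451,C[:,1]+180)<70)
    print(" coaster",m.sum(),cv2.minEnclosingCircle(C[m,:2].astype(np.float32)))
```

```text
top table z -0.09805357243544709 shoulder 51.74480484084634 rim 85.48513750780424
 collar 490 ((594.1705322265625, 146.59266662597656), (93.0347671508789, 91.97682189941406), 72.0960693359375)
 pocket floor 327 ((595.8729858398438, 147.448486328125), (62.09071731567383, 62.21930694580078), 72.49634552001953)
 dial dark 219 ((457.1567687988281, 188.24679565429688), 26.239042282104492) [454.91746621 186.23351162  64.91296239]
 wing 66 [456.27347645 190.09902248  83.39251171] ((456.73687744140625, 191.12551879882812), (46.83251953125, 12.458630561828613), 18.30539321899414)
 coaster 103 ((444.9422912597656, -181.1452178955078), 47.53852462768555)
scene table z -0.28446554055701473 shoulder 51.896820104198454 rim 85.48981068929825
 collar 391 ((595.1552734375, 143.03163146972656), (91.98300170898438, 94.7553939819336), 72.13520050048828)
 pocket floor 244 ((591.5423583984375, 145.92916870117188), (62.22378921508789, 56.75284194946289), 70.40693664550781)
 dial dark 146 ((457.63177490234375, 187.7423095703125), 26.831768035888672) [461.55160058 183.4507087   65.9317221 ]
 wing 55 [458.6784492  186.6865435   82.05981317] ((457.29913330078125, 187.89988708496094), (45.25740051269531, 14.874048233032227), 21.909408569335938)
 coaster 148 ((451.8988342285156, -184.34490966796875), 49.421630859375)
```

```bash
cat >> h.py <<'E'
from scipy.spatial.transform import Rotation as Ro
def go(x,y,z,yaw):
    from workcell import bot
    s=bot.get_state();R=Ro.from_euler("xyz",s["tool_rot"],degrees=True)
    T=Ro.from_euler("xyz",[180,0,yaw],degrees=True)
    d=R.inv().apply(np.array([x,y,z])-s["tool_pos"]); w=(R.inv()*T).as_rotvec()
    print("t",s["clock"],"pos",s["tool_pos"].round(1),"rot",s["tool_rot"].round(2),"open",round(s["opening"],1),"F",s["wrist_force"].round(1),"M",s["wrist_torque"].round(2))
    print("delta",d.round(1),"rv",w.round(4))
E
python3 -c "
from h import *
go(451.4,-181,300,-169.5)"
```

```text
t 0.1 pos [206.3 509.5 301.6] rot [-1.7988e+02 -1.0000e-02  1.5795e+02] open 94.3 F [ 0.2 -0.2 -1. ] M [ 0.01  0.   -0.01]
delta [-486.4 -548.     2.6] rv [-0.0019 -0.0008 -0.568 ]
```

Request:
play_rows([
  [[-486,-548,2],[0,0,-0.568],1],
  [[-486,-548,2],[0,0,-0.568],1],
  [[-486,-548,2],[0,0,-0.568],1],
  [[-486,-548,2],[0,0,-0.568],1],
  [[-486,-548,2],[0,0,-0.568],1],
])

```text
clock: 0.6
tool_pos: [286.4, 284.3, 301.7]
tool_rot: [-180.0, -0.0, -169.3]
wrist_force: [0.7, -0.6, 0.8]
opening: 93.7
```

```bash
python3 -c "
from h import *
go(451.4,-181,300,-169.5)"
```

```text
t 0.6 pos [286.4 284.3 301.7] rot [-1.7999e+02 -2.0000e-02 -1.6928e+02] open 93.7 F [ 0.7 -0.6  0.8] M [ 0.05 -0.03  0.07]
delta [ -75.6 -487.9    1.8] rv [-0.0003 -0.0003  0.0038]
```

Request:
play_rows([
  [[-75,-488,2],[0,0,0],1],
  [[-75,-488,2],[0,0,0],1],
  [[-75,-488,2],[0,0,0],1],
  [[-75,-488,2],[0,0,0],1],
  [[-75,-488,2],[0,0,0],1],
])

```text
clock: 1.1
tool_pos: [368.7, 47.9, 301.1]
tool_rot: [180.0, 0.0, -169.5]
wrist_force: [0.7, 0.9, -0.1]
opening: 93.8
```

```bash
python3 -c "
from h import *
go(451.4,-181,280,-169.5)"
```

```text
t 1.1 pos [368.7  47.9 301.1] rot [ 1.7999e+02  4.0000e-02 -1.6950e+02] open 93.8 F [ 0.7  0.9 -0.1] M [ 0.04 -0.01  0.02]
delta [ -39.6 -240.2   21. ] rv [0.0002 0.0006 0.0001]
```

Request:
play_rows([
  [[-40,-240,21],[0,0,0],1],
  [[-40,-240,21],[0,0,0],1],
  [[-40,-240,21],[0,0,0],1],
  [[-40,-240,21],[0,0,0],1],
  [[-40,-240,21],[0,0,0],1],
])

```text
clock: 1.6
tool_pos: [451.9, -181.3, 279.4]
tool_rot: [180.0, -0.0, -169.6]
wrist_force: [1.6, 1.2, 0.4]
opening: 93.9
```

```bash
cat >> h.py <<'E'
def snap(tag,boxes={"top":(0,0,512,384),"scene":(0,0,512,384)},s=1,g=1.0):
    from workcell import bot
    for n in boxes:
        p,d=bot.snapshot(n);c=bot.camera_info(n)
        np.savez(f"{n}{tag}.npz",p=p,d=d,K=c["mtx"],V=c["view"])
        a,b,e,f=boxes[n];q=p[b:f,a:e,::-1];q=(255*(q/255.)**g).astype(np.uint8)
        cv2.imwrite(f"pics/{n}{tag}.png",cv2.resize(q,None,fx=s,fy=s,interpolation=cv2.INTER_CUBIC))
E
python3 -c "
from h import *
go(451.4,-181,200,-169.5)
snap('1',{'top':(230,130,380,280),'scene':(140,120,290,270)},4,.5)"
python3 -c "
import cv2,numpy as np
cv2.imwrite('pics/j1.png',cv2.resize(np.hstack([cv2.imread('pics/top1.png'),cv2.imread('pics/scene1.png')]),(800,400)))"
```

```text
t 1.6 pos [ 451.9 -181.3  279.4] rot [ 1.7996e+02 -3.0000e-02 -1.6958e+02] open 93.9 F [1.6 1.2 0.4] M [ 0.02 -0.    0.01]
delta [ 0.4  0.3 79.4] rv [ 0.0006 -0.0005 -0.0014]
```

View pics/j1.png

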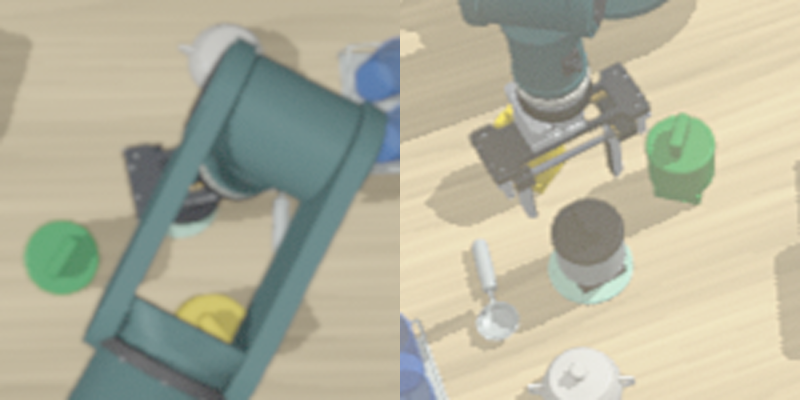

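Run:
```python
from h import *
a=np.deg2rad(-169.58);X=np.array([np.cos(a),np.sin(a)]);Y=np.array([np.sin(a),-np.cos(a)])
for n in("scene","top"):
    W,c,uv=cloud(n,tag="1")
    L=W[:,:2]-[451.9,-181.3]; x=L@X;y=L@Y
    for lo,hi in((184,200),(200,230),(230,265),(275,330)):
        for sgn in(1,-1):
            m=(W[:,2]>lo)&(W[:,2]<hi)&(abs(x)<60)&(abs(y)<110)&(y*sgn>0)
            if m.sum()>4: print(n,lo,hi,sgn,m.sum(),"x",np.percentile(x[m],[2,10,50,90,98]).round(1),"y",np.percentile(y[m],[2,10,50,90,98]).round(1),"z",W[m,2].min().round(1),W[m,2].max().round(1))
```

```text
scene 184 200 1 18 x [-7.4 -7.2 -5.7  6.7  8.8] y [38.2 38.4 41.2 47.4 49.6] z 185.1 199.6
scene 184 200 -1 15 x [-8.7 -8.  -5.3  4.2  7.5] y [-67.1 -66.9 -63.4 -58.6 -57.1] z 187.1 199.8
scene 200 230 1 34 x [-8.6 -8.3 -5.3  6.   8.8] y [38.  38.7 41.8 48.8 50.4] z 201.2 229.8
scene 200 230 -1 28 x [-8.8 -8.  -6.   1.5  7.6] y [-67.6 -67.3 -63.  -56.8 -56. ] z 203.0 229.4
scene 230 265 1 30 x [-9.4 -8.8 -5.7  2.6  6.3] y [38.4 39.2 42.6 48.6 50.9] z 230.3 263.1
scene 230 265 -1 11 x [-10.3  -9.1  -5.2  -3.9  -3.6] y [-67.3 -67.2 -62.3 -57.1 -56.9] z 230.3 241.6
scene 275 330 1 522 x [-32.7 -30.5 -16.1  20.7  31.4] y [ 4.3 19.7 53.4 74.3 79.3] z 275.5 327.8
scene 275 330 -1 612 x [-32.8 -30.1 -17.5  20.2  30.9] y [-95.4 -90.3 -67.2 -23.2  -4.5] z 278.6 329.4
top 275 330 1 378 x [-30.2 -25.7  -3.6  26.   30.1] y [18.3 30.8 71.2 86.4 88.7] z 293.2 327.6
```

```bash
cat > meas.py <<'E'
from h import *
import sys
def meas(tag,pos,yaw,tipz,names=("scene","top")):
    a=np.deg2rad(yaw);X=np.array([np.cos(a),np.sin(a)]);Y=np.array([np.sin(a),-np.cos(a)])
    for n in names:
        W,c,uv=cloud(n,tag=tag)
        L=W[:,:2]-pos[:2]; x=L@X;y=L@Y
        for lo,hi in((2,45),(45,80),(97,150)):
            for sgn in(1,-1):
                m=(W[:,2]>tipz+lo)&(W[:,2]<tipz+hi)&(abs(x)<60)&(abs(y)<110)&(y*sgn>0)
                if m.sum()>4: print(n,lo,hi,sgn,m.sum(),"x",np.percentile(x[m],[2,10,50,90,98]).round(1),"y",np.percentile(y[m],[2,10,50,90,98]).round(1))
E
python3 - <<'E'
from meas import *
from workcell import bot
s=bot.get_state();print(s["clock"],s["tool_pos"],s["joint_vel"].round(2))
snap('2')
s=bot.get_state();print(s["clock"],s["tool_pos"],s["tool_rot"])
meas('2',s["tool_pos"],s["tool_rot"][2],s["tool_pos"][2]-97)
E
```

```text
1.7 [ 452.18295527 -182.95618637  277.866194  ] [ 3.61 -3.49  2.14  2.76  3.43  2.38]
1.8 [ 451.56727815 -179.28396088  279.11888467] [ 1.79869468e+02 -1.07479810e-01 -1.69608938e+02]
scene 2 45 1 49 x [-8.5 -6.7 -4.4  6.9 12.6] y [42.2 42.7 45.5 53.2 54.1]
scene 2 45 -1 38 x [-9.  -7.9 -6.   4.5 10.3] y [-63.3 -63.1 -59.  -52.6 -51.5]
scene 45 80 1 34 x [-8.9 -7.7 -4.7  8.2 12. ] y [41.9 43.  45.8 51.9 53. ]
scene 45 80 -1 16 x [-8.4 -8.1 -6.1 -4.9  0.2] y [-63.3 -63.2 -58.6 -53.3 -51.6]
scene 97 150 1 537 x [-32.5 -29.4 -16.7  20.7  31.5] y [ 4.3 19.1 56.3 77.6 82.9]
scene 97 150 -1 613 x [-32.4 -29.6 -17.1  19.6  32.1] y [-91.9 -86.9 -63.5 -19.5  -4.7]
top 97 150 1 381 x [-30.5 -25.5  -4.1  25.5  29.9] y [13.5 28.2 67.2 82.6 84.8]
```

Request:
play_rows([
  [[0,0,0],[0,0,0],1],
  [[0,0,0],[0,0,0],1],
  [[0,0,0],[0,0,0],1],
  [[0,0,0],[0,0,0],1],
])

```text
clock: 2.2
tool_pos: [451.8, -178.0, 280.7]
tool_rot: [-180.0, 0.0, -169.4]
wrist_force: [-0.9, -1.3, -0.0]
opening: 94.1
```

Run:
```python
from meas import *
from workcell import bot
s=bot.get_state();print(s["clock"],s["tool_pos"],s["joint_vel"].round(2))
snap('2')
s=bot.get_state();print(s["clock"],s["tool_pos"],s["tool_rot"])
meas('2',s["tool_pos"],s["tool_rot"][2],s["tool_pos"][2]-97)
```

```text
2.2 [ 451.81842378 -177.96598368  280.69455098] [-0.27  0.39  0.01 -0.09  0.12  0.02]
2.3 [ 451.83649349 -178.29543039  280.52178385] [-1.79984724e+02  3.09124789e-02 -1.69451050e+02]
scene 2 45 1 49 x [-8.2 -7.8 -5.6  5.8 10.4] y [44.  44.2 47.1 53.7 55.7]
scene 2 45 -1 40 x [-8.  -7.8 -6.   2.   8.5] y [-62.4 -61.6 -57.5 -51.4 -49.8]
scene 45 80 1 34 x [-7.8 -7.4 -6.   6.5 11.3] y [44.1 44.5 47.5 54.2 55. ]
scene 45 80 -1 16 x [-8.  -7.8 -6.1 -3.6 -3.1] y [-62.2 -61.4 -56.4 -51.4 -50.1]
scene 97 150 1 544 x [-32.3 -29.9 -16.8  20.3  30.9] y [ 2.7 18.  57.6 79.3 84.5]
scene 97 150 -1 598 x [-32.3 -30.  -17.1  21.3  31.6] y [-90.4 -85.2 -62.7 -21.5  -4.5]
top 97 150 1 373 x [-30.1 -25.5  -4.   25.9  30. ] y [18.8 32.6 71.5 86.7 89. ]
```

```bash
python3 -c "
from h import *
go(451.1,-179.4,197,-169.5)"
```

```text
t 2.3 pos [ 451.8 -178.3  280.5] rot [-1.7998e+02  3.0000e-02 -1.6945e+02] open 94.2 F [-0.9 -0.1 -0.2] M [ 0.03 -0.01 -0.02]
delta [ 1.  -0.9 83.5] rv [-0.0003  0.0005  0.0009]
```

Request:
play_rows([
  [[1,-1,25],[0,0,0],1],
  [[1,-1,50],[0,0,0],1],
  [[1,-1,65],[0,0,0],1],
  [[1,-1,75],[0,0,0],1],
  [[1,-1,75],[0,0,0],1],
])

```text
clock: 2.8
tool_pos: [450.4, -179.6, 203.8]
tool_rot: [179.9, -0.1, -169.5]
wrist_force: [0.2, -0.3, -0.3]
opening: 94.1
```

Request:
play_rows([
  [[0,0,0],[0,0,0],1],
  [[0,0,0],[0,0,0],1],
])

```text
clock: 3.0
tool_pos: [451.6, -180.3, 206.5]
tool_rot: [-179.9, 0.1, -169.5]
wrist_force: [0.2, 0.0, 0.7]
opening: 94.0
```

```bash
python3 -c "
from h import *
go(451.1,-179.4,197,-169.5)
snap('3',{'scene':(160,140,270,240)},7,.5)"
```

```text
t 3.0 pos [ 451.6 -180.3  206.5] rot [-1.7992e+02  1.1000e-01 -1.6950e+02] open 94.0 F [0.2 0.  0.7] M [ 0.06 -0.03  0.01]
delta [0.4 1.  9.5] rv [-0.0015  0.0019 -0.    ]
```

View pics/scene3.png

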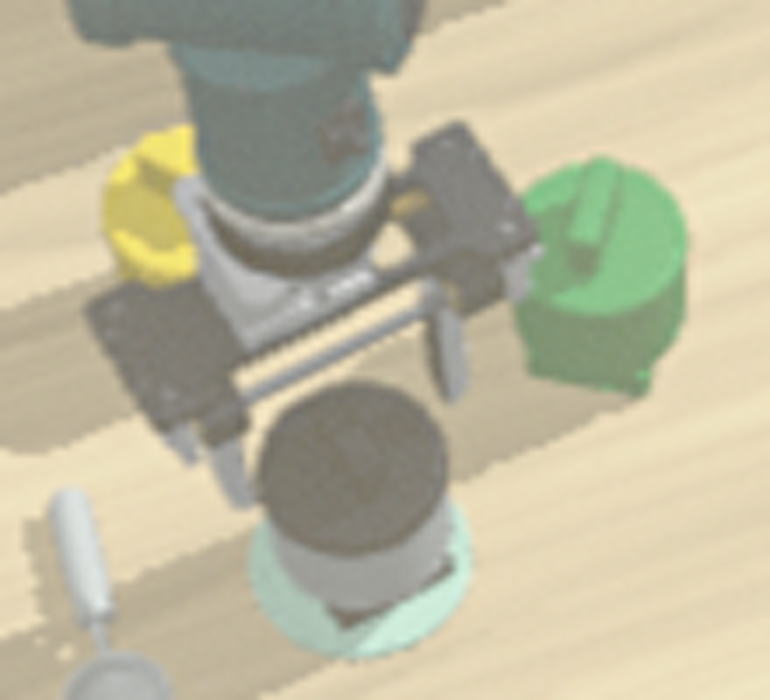

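The scene crop shows the two fingertips at crop pixels (240,500) and (455,395). They straddle the black lid, with the fin at about (350,460), and the green and yellow cups are clear. I'll lower the last 9 mm and pinch.

Request:
play_rows([
  [[0,1,5],[0,0,0],1],
  [[0,1,9],[0,0,0],1],
  [[0,1,9],[0,0,0],1],
  [[0,1,9],[0,0,0],1],
])

```text
clock: 3.45
tool_pos: [450.8, -179.0, 196.0]
tool_rot: [180.0, -0.0, -169.5]
wrist_force: [-0.2, -0.3, -0.2]
opening: 93.7
```

Request:
play_rows([
  [[0,0,0],[0,0,0],0.2],
  [[0,0,0],[0,0,0],-0.3],
  [[0,0,0],[0,0,0],-0.6],
  [[0,0,0],[0,0,0],-1],
  [[0,0,0],[0,0,0],-1],
], force=30)

```text
clock: 3.95
tool_pos: [450.9, -179.0, 196.3]
tool_rot: [-180.0, 0.0, -169.5]
wrist_force: [0.7, 0.3, -0.1]
opening: 57.6
```

Request:
play_rows([
  [[0,0,0],[0,0,0],-1],
  [[0,0,0],[0,0,0],-1],
  [[0,0,0],[0,0,0],-1],
  [[0,0,0],[0,0,0],-1],
], force=40)

```text
clock: 4.35
tool_pos: [450.9, -179.0, 196.2]
tool_rot: [180.0, 0.0, -169.5]
wrist_force: [-0.0, -1.0, 0.7]
opening: 25.6
```

Request:
play_rows([
  [[0,0,0],[0,0,0],-1],
  [[0,0,0],[0,0,0],-1],
  [[0,0,0],[0,0,0],-1],
  [[0,0,0],[0,0,0],-1],
  [[0,0,0],[0,0,0],-1],
], force=40)

```text
clock: 4.85
tool_pos: [450.9, -179.2, 196.2]
tool_rot: [-180.0, 0.0, -169.5]
wrist_force: [0.2, -1.4, -0.9]
opening: 15.5
```

Request:
play_rows([
  [[0,0,-5],[0,0,0],-1],
  [[0,0,-15],[0,0,0],-1],
  [[0,0,-30],[0,0,0],-1],
  [[0,0,-40],[0,0,0],-1],
  [[0,0,-40],[0,0,0],-1],
])

```text
clock: 5.35
tool_pos: [451.6, -179.4, 238.4]
tool_rot: [-179.9, 0.2, -169.5]
wrist_force: [1.3, 0.5, -3.5]
opening: 15.5
```

```bash
python3 -c "
from h import *
go(451.1,-179.4,310,-169.5)
snap('4',{'scene':(160,120,270,240)},5,.5)"
```

```text
t 5.35 pos [ 451.6 -179.4  238.4] rot [-179.87    0.19 -169.5 ] open 15.5 F [ 1.3  0.5 -3.5] M [ 0.05  0.05 -0.02]
delta [  0.3  -0.1 -71.6] rv [-0.0023  0.0032  0.    ]
```

View pics/scene4.png

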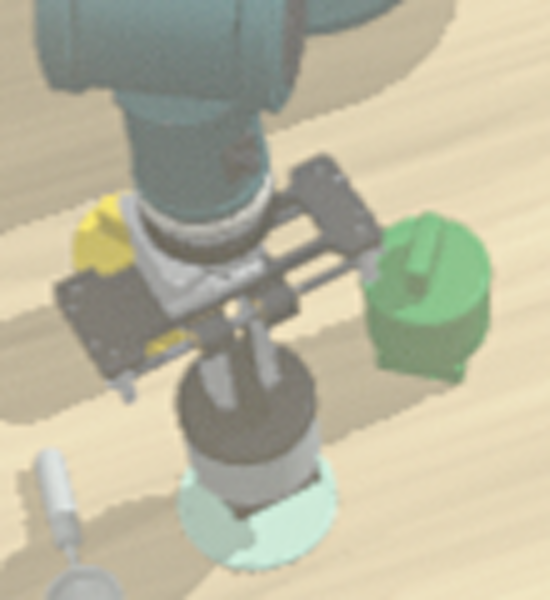

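The scene crop shows the cup hanging in the pads clear of the coaster, with the foot edge at (280,500) and the coaster at (258,530). Opening is 15.5 mm. Now I'll raise it.

Request:
play_rows([
  [[0,0,-25],[0,0,0],-1],
  [[0,0,-55],[0,0,0],-1],
  [[0,0,-80],[0,0,0],-1],
  [[0,0,-92],[0,0,0],-1],
  [[0,0,-92],[0,0,0],-1],
])

```text
clock: 5.9
tool_pos: [451.3, -179.3, 329.6]
tool_rot: [-179.9, 0.1, -169.5]
wrist_force: [0.3, -1.4, -4.0]
opening: 16.0
```

```bash
python3 -c "
from h import *
go(594.4,146.4,330,162.05)"
```

```text
t 5.9 pos [ 451.3 -179.3  329.6] rot [-1.7989e+02  1.4000e-01 -1.6950e+02] open 16.0 F [ 0.3 -1.4 -4. ] M [ 0.04 -0.01 -0.06]
delta [-200.   294.1   -0.5] rv [-0.0012  0.0028  0.4965]
```

Request:
play_rows([
  [[-10,15,0],[0,0,0.05],-1],
  [[-26,38,0],[0,0,0.15],-1],
  [[-48,70,0],[0,0,0.27],-1],
  [[-72,105,0],[0,0,0.4],-1],
  [[-96,140,0],[0,0,0.4965],-1],
])

```text
clock: 6.4
tool_pos: [519.6, -22.5, 325.5]
tool_rot: [-180.0, -0.2, 161.7]
wrist_force: [0.5, -0.8, -3.8]
opening: 15.8
```

```bash
python3 -c "
from h import *
go(594.4,146.4,330,162.05)"
```

```text
t 6.4 pos [519.6 -22.5 325.5] rot [-179.96   -0.23  161.74] open 15.8 F [ 0.5 -0.8 -3.8] M [ 0.01 -0.05 -0.06]
delta [-18.1 183.9  -4.7] rv [-0.0006 -0.004  -0.0053]
```

Request:
play_rows([
  [[-4,40,-1],[0,0,0],-1],
  [[-8,80,-2],[0,0,0],-1],
  [[-12,115,-2],[0,0,0],-1],
  [[-15,145,-2],[0,0,0],-1],
  [[-17,170,-2],[0,0,0],-1],
])

```text
clock: 6.9
tool_pos: [588.3, 134.4, 326.8]
tool_rot: [-179.9, -0.3, 162.1]
wrist_force: [0.1, -0.5, -3.5]
opening: 15.6
```

Request:
play_rows([
  [[-1,12,0],[0,0,0],-1],
  [[-1,12,0],[0,0,0],-1],
  [[-1,12,0],[0,0,0],-1],
  [[-1,12,0],[0,0,0],-1],
  [[-1,12,0],[0,0,0],-1],
])

```text
clock: 7.4
tool_pos: [592.8, 142.5, 330.5]
tool_rot: [-180.0, 0.0, 162.0]
wrist_force: [-0.0, -0.8, -3.2]
opening: 15.8
```

```bash
python3 -c "
from h import *
go(594.4,146.4,285,162.05)"
```

```text
t 7.4 pos [592.8 142.5 330.5] rot [-1.7999e+02  2.0000e-02  1.6196e+02] open 15.8 F [-0.  -0.8 -3.2] M [0.02 0.05 0.03]
delta [-0.3  4.2 45.5] rv [-0.0001  0.0004 -0.0016]
```

Request:
play_rows([
  [[0,4,12],[0,0,0],-1],
  [[0,4,30],[0,0,0],-1],
  [[0,4,43],[0,0,0],-1],
  [[0,4,46],[0,0,0],-1],
  [[0,4,46],[0,0,0],-1],
])

```text
clock: 7.9
tool_pos: [593.9, 147.4, 283.0]
tool_rot: [-179.9, -0.1, 162.0]
wrist_force: [0.2, -0.3, -4.3]
opening: 15.4
```

Request:
play_rows([
  [[0,0,0],[0,0,0],-1],
  [[0,0,0],[0,0,0],-1],
  [[0,0,0],[0,0,0],-1],
])

```text
clock: 8.2
tool_pos: [594.5, 147.5, 285.3]
tool_rot: [180.0, 0.1, 162.1]
wrist_force: [0.4, 0.1, -4.1]
opening: 15.8
```

```bash
python3 -c "
from h import *
go(594.4,146.4,285,162.05)
snap('5',{'top':(130,90,240,230),'scene':(270,130,380,270)},4,.6)
go(594.4,146.4,285,162.05)
a=cv2.imread('pics/top5.png');b=cv2.imread('pics/scene5.png');cv2.imwrite('pics/j5.png',cv2.resize(np.hstack([a,b]),(800,509)))"
```

```text
t 8.2 pos [594.5 147.5 285.3] rot [1.7995e+02 9.0000e-02 1.6205e+02] open 15.8 F [ 0.4  0.1 -4.1] M [-0.01  0.03  0.01]
delta [-0.3 -1.1  0.3] rv [0.0009 0.0017 0.    ]
t 8.3 pos [594.4 147.6 284.9] rot [1.7996e+02 6.0000e-02 1.6205e+02] open 15.7 F [-0.6  0.  -4.5] M [-0.06 -0.04  0.07]
delta [-0.4 -1.1 -0.1] rv [0.0006 0.001  0.    ]
```

View pics/j5.png

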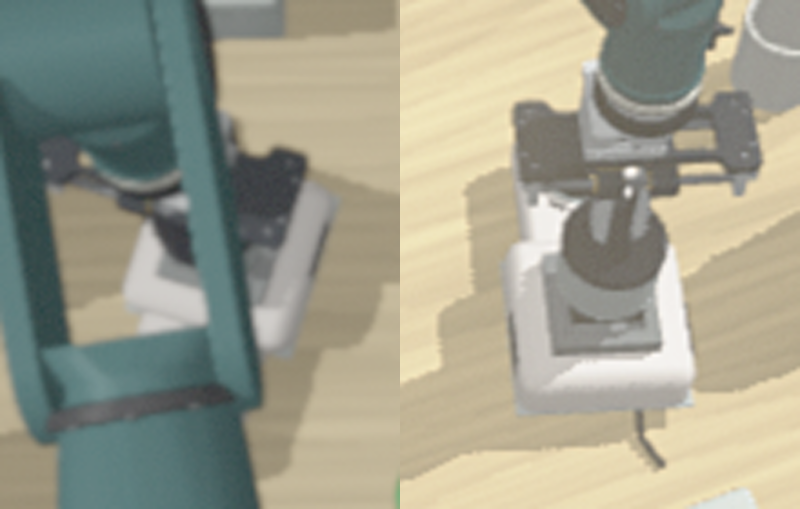

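Run:
```python
from h import *
from scipy.optimize import least_squares
W,c,uv=cloud("scene",300,170,365,240,tag="5")
for lo,hi,r in((172,183,43.5),(120,165,42)):
    P=W[(W[:,2]>lo)&(W[:,2]<hi)&(np.hypot(W[:,0]-595,W[:,1]-143)<50)]
    if lo==172: P=P[np.hypot(P[:,0]-595,P[:,1]-143)>36]
    f=least_squares(lambda q:np.hypot(P[:,0]-q[0],P[:,1]-q[1])-r,[595,143],loss="soft_l1")
    print("circle",lo,len(P),f.x,np.abs(f.fun).mean())
a=np.deg2rad(-17.95);X=np.array([np.cos(a),np.sin(a)]);Y=np.array([-X[1],X[0]])
P=W[(W[:,2]>96.5)&(W[:,2]<111)&(np.hypot(W[:,0]-595,W[:,1]-143)<45)]
L=(P[:,:2]-[595.2,143.0]);x=L@X;y=L@Y
print("foot",len(P),np.percentile(x,[2,10,50,90,98]),np.percentile(y,[2,10,50,90,98]))
P=W[(abs(W[:,2]-86)<3)&(np.hypot(W[:,0]-595,W[:,1]-143)<75)]
L=(P[:,:2]-[595.2,143.0]);x=L@X;y=L@Y
print("collar",np.percentile(x,[90,98,100]),np.percentile(y,[0,2,98,100]))
```

```text
circle 172 117 [593.35425415 144.02549907] 2.5499620150063667
circle 120 201 [593.57007984 143.80609697] 0.9599697200170779
foot 24 [14.79047147 24.75554149 28.07075163 31.19123918 32.36746802] [-29.87927123 -28.91753021 -14.92523539  25.88649203  28.57302699]
collar [44.57614281 46.96684807 47.47127744] [-46.52803463 -45.79709054  44.56840856  45.91521032]
```

Request:
play_rows([
  [[-0.5,-1,2],[0,0,0],-1],
  [[-0.5,-1,4],[0,0,0],-1],
  [[-0.5,-1,6],[0,0,0],-1],
  [[-0.5,-1,7],[0,0,0],-1],
  [[-0.5,-1,7],[0,0,0],-1],
])

```text
clock: 8.8
tool_pos: [594.3, 146.4, 276.8]
tool_rot: [-180.0, -0.0, 162.0]
wrist_force: [0.2, -0.2, -4.3]
opening: 15.4
```

Request:
play_rows([
  [[0,0,1],[0,0,0],-1],
  [[0,0,2],[0,0,0],-1],
  [[0,0,3],[0,0,0],-1],
  [[0,0,4],[0,0,0],-1],
  [[0,0,4],[0,0,0],-1],
])

```text
clock: 9.3
tool_pos: [594.3, 146.4, 273.0]
tool_rot: [-180.0, -0.0, 162.1]
wrist_force: [-0.4, -0.4, -5.1]
opening: 15.8
```

```bash
python3 -c "
from h import *
go(594.4,146.4,262.6,162.05)"
```

```text
t 9.3 pos [594.3 146.4 273. ] rot [-1.8000e+02 -2.0000e-02  1.6205e+02] open 15.8 F [-0.4 -0.4 -5.1] M [-0.04 -0.02 -0.05]
delta [-0.1  0.  10.4] rv [-0.0001 -0.0003  0.    ]
```

No contact force 3.6 mm below the rim level, so the foot has entered the pocket. I'll keep lowering.

Request:
play_rows([
  [[0,0,1],[0,0,0],-1],
  [[0,0,2],[0,0,0],-1],
  [[0,0,3],[0,0,0],-1],
  [[0,0,4],[0,0,0],-1],
  [[0,0,5],[0,0,0],-1],
])

```text
clock: 9.8
tool_pos: [594.4, 146.4, 268.1]
tool_rot: [180.0, -0.0, 162.0]
wrist_force: [-0.9, -0.3, -4.4]
opening: 15.6
```

Request:
play_rows([
  [[0,0,1],[0,0,0],-1],
  [[0,0,2],[0,0,0],-1],
  [[0,0,3],[0,0,0],-1],
  [[0,0,4],[0,0,0],-1],
  [[0,0,4],[0,0,0],-1],
])

```text
clock: 10.3
tool_pos: [594.3, 146.4, 264.0]
tool_rot: [-180.0, -0.0, 162.0]
wrist_force: [0.4, -0.1, -3.9]
opening: 15.8
```

```bash
python3 -c "
from h import *
go(594.4,146.4,262.6,162.05)"
```

```text
t 10.3 pos [594.3 146.4 264. ] rot [-1.8000e+02 -2.0000e-02  1.6205e+02] open 15.8 F [ 0.4 -0.1 -3.9] M [-0.02 -0.03  0.02]
delta [-0.1  0.   1.4] rv [-0.0001 -0.0003 -0.    ]
```

Request:
play_rows([
  [[0,0,0.5],[0,0,0],-1],
  [[0,0,1],[0,0,0],-1],
  [[0,0,1.5],[0,0,0],-1],
  [[0,0,2],[0,0,0],-1],
  [[0,0,2],[0,0,0],-1],
])

```text
clock: 10.8
tool_pos: [594.4, 146.4, 263.2]
tool_rot: [180.0, 0.0, 162.0]
wrist_force: [-1.4, -0.5, 0.6]
opening: 15.7
```

Contact: the downward motion stopped at 263.2 mm (floor expected at about 262.6), and the wrist now carries none of the cup's weight. I'll let go.

Request:
play_rows([
  [[0,0,-0.5],[0,0,0],-0.5],
  [[0,0,-0.5],[0,0,0],0],
  [[0,0,-0.5],[0,0,0],0.2],
  [[0,0,-0.5],[0,0,0],0.2],
  [[0,0,-0.5],[0,0,0],0.2],
])

```text
clock: 11.3
tool_pos: [594.5, 146.4, 262.8]
tool_rot: [180.0, 0.0, 162.1]
wrist_force: [-0.9, -0.3, 0.3]
opening: 52.2
```

Request:
play_rows([
  [[0,0,-10],[0,0,0],0.2],
  [[0,0,-30],[0,0,0],0.2],
  [[0,0,-55],[0,0,0],0.2],
  [[0,0,-80],[0,0,0],0.2],
  [[0,0,-80],[0,0,0],0.2],
])

```text
clock: 11.8
tool_pos: [595.4, 146.6, 348.4]
tool_rot: [179.7, 0.5, 162.1]
wrist_force: [0.9, -0.5, 0.7]
opening: 56.3
```

```bash
python3 -c "
from h import *
go(456.8,191,343,-161.8)"
```

```text
t 11.8 pos [595.4 146.6 348.4] rot [179.75   0.49 162.05] open 56.3 F [ 0.9 -0.5  0.7] M [-0.03 -0.   -0.01]
delta [145.6  -0.4   4.1] rv [ 0.0015  0.0097 -0.6309]
```

Request:
play_rows([
  [[25,0,3],[0,0,-0.12],0.2],
  [[60,0,3],[0,0,-0.26],0.2],
  [[100,0,3],[0,0,-0.4],0.2],
  [[132,0,3],[0,0,-0.53],0.2],
  [[145,0,3],[0,0,-0.631],0.2],
])

```text
clock: 12.3
tool_pos: [453.9, 191.8, 339.2]
tool_rot: [180.0, -0.1, -161.4]
wrist_force: [-0.5, -0.4, 1.1]
opening: 56.2
```

Request:
play_rows([
  [[0,0,0],[0,0,0],0.2],
  [[0,0,0],[0,0,0],0.2],
  [[0,0,0],[0,0,0],0.2],
  [[0,0,0],[0,0,0],0.2],
])

```text
clock: 12.7
tool_pos: [457.2, 190.7, 339.2]
tool_rot: [-180.0, -0.0, -161.9]
wrist_force: [-0.6, -0.5, -0.3]
opening: 56.3
```

Run:
```python
from h import *
go(456.8,191,210,-161.8)
snap('6',{'top':(130,90,240,230),'scene':(270,130,380,270)},4,.6)
go(456.8,191,210,-161.8)
a=cv2.imread('pics/top6.png');b=cv2.imread('pics/scene6.png');cv2.imwrite('pics/j6.png',cv2.resize(np.hstack([a,b]),(800,509)))
for n,b in (("top",(155,115,225,225)),("scene",(290,140,360,260))):
    W,c,_=cloud(n,*b,tag='6')
    off=np.array([594.4,146.4]) if n=="top" else np.array([595.2,143.])
    r=np.hypot(*(W[:,:2]-off).T)
    print(np.histogram(W[r<48,2],bins=range(60,215,5)))
    F=W[(r<48)&(W[:,2]>182)&(W[:,2]<200)]; Ld=W[(r<48)&(W[:,2]>150)&(W[:,2]<172)]
    if len(F)>5: print(n,"fin",len(F),np.median(F[:,2]),rect(F))
    if len(Ld)>5:print("lid",len(Ld),np.median(Ld[:,2]),cv2.minEnclosingCircle(Ld[:,:2].astype(np.float32)))
    C=W[(r<75)&(abs(W[:,2]-86)<4)];print("collar",rect(C))
```

```text
t 12.7 pos [457.2 190.7 339.2] rot [-1.800e+02 -5.000e-02 -1.619e+02] open 56.3 F [-0.6 -0.5 -0.3] M [ 0.01  0.03 -0.03]
delta [  0.2   0.4 129.2] rv [-0.     -0.0008 -0.0018]
t 12.8 pos [457.1 190.8 339.3] rot [ 1.8000e+02 -4.0000e-02 -1.6187e+02] open 56.2 F [ 0.   0.1 -0. ] M [ 0.08  0.03 -0.03]
delta [1.000e-01 3.000e-01 1.293e+02] rv [ 0.     -0.0008 -0.0013]
(array([  0,   5,   4,   6,  36,  52,   5,   0,   9,  11,   8,   4,  12,
         8,  11,   8,   8,   1,   5, 130, 412,  34,  11,   9,   5,  36,
        68,   1,   0,   0]), array([ 60,  65,  70,  75,  80,  85,  90,  95, 100, 105, 110, 115, 120,
       125, 130, 135, 140, 145, 150, 155, 160, 165, 170, 175, 180, 185,
       190, 195, 200, 205, 210]))
top fin 107 190.81547950812617 ((593.290771484375, 144.9497833251953), (16.475177764892578, 49.77316665649414), 71.42357635498047)
lid 585 161.4213898287546 ((593.9503173828125, 145.25404357910156), 43.468746185302734)
collar ((594.0990600585938, 145.94509887695312), (91.24739074707031, 92.4290771484375), 71.96952056884766)
(array([  2,  14,  13,  13,  84,  71,   8,   9,  14,  25,  21,  17,  29,
        16,  28,  24,  13,  16,  31, 175, 254,  45,  10,   7,   9,  32,
        44,   7,   0,   0]), array([ 60,  65,  70,  75,  80,  85,  90,  95, 100, 105, 110, 115, 120,
       125, 130, 135, 140, 145, 150, 155, 160, 165, 170, 175, 180, 185,
       190, 195, 200, 205, 210]))
scene fin 88 190.6726244241346 ((595.0018310546875, 141.5022735595703), (15.731056213378906, 50.353172302246094), 70.08467102050781)
lid 506 160.77046746446797 ((594.945068359375, 142.16220092773438), 46.02674865722656)
collar ((594.1212768554688, 143.291259765625), (93.32813262939453, 94.83831024169922), 71.9791259765625)
```

View pics/j6.png

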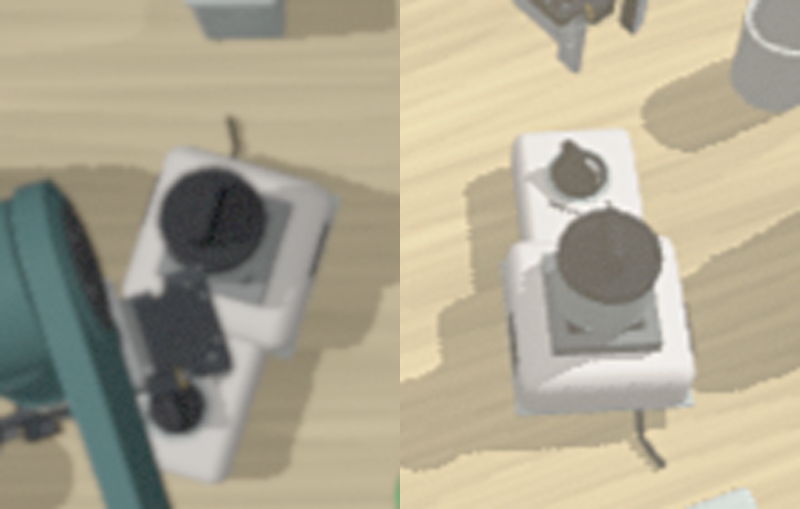

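The cup looks home. The fin top reads 190.8 mm (ideal 192, with the camera reading about 1 mm low), the lid reads 161.4 mm (ideal 162), and the yaw matches the collar. In the scene half of the picture the dial is at (578,172), uncovered and still at off. Next I'll descend on the dial.

Request:
play_rows([
  [[0,0,30],[0,0,0],0.2],
  [[0,0,70],[0,0,0],0.2],
  [[0,0,105],[0,0,0],0.2],
  [[0,0,130],[0,0,0],0.2],
  [[0,0,140],[0,0,0],0.2],
])

```text
clock: 13.3
tool_pos: [455.3, 190.5, 196.3]
tool_rot: [180.0, -0.3, -161.8]
wrist_force: [-0.4, 0.1, -1.2]
opening: 56.4
```

Request:
play_rows([
  [[0,0,0],[0,0,0],0.2],
  [[0,0,0],[0,0,0],0.2],
  [[0,0,0],[0,0,0],0.2],
])

```text
clock: 13.6
tool_pos: [457.5, 191.4, 201.9]
tool_rot: [-180.0, 0.2, -161.8]
wrist_force: [-0.2, -0.5, 0.3]
opening: 56.2
```

Run:
```python
from h import *
go(456.8,191,163,-161.8)
snap('7',{'scene':(270,130,380,230)},7,.6)
```

```text
t 13.6 pos [457.5 191.4 201.9] rot [-180.      0.23 -161.81] open 56.2 F [-0.2 -0.5  0.3] M [ 0.07 -0.01 -0.05]
delta [ 1.  -0.1 38.9] rv [-0.0001  0.0039 -0.0001]
```

View pics/scene7.png

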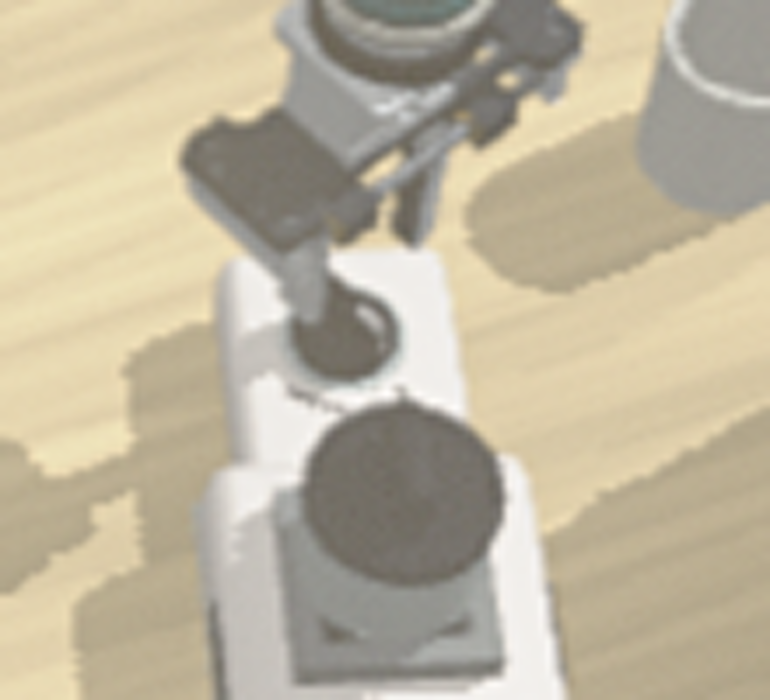

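Run:
```python
from meas import *
meas('7',np.array([457.5,191.4]),-161.8,105,("scene",))
f=np.load("scene7.npz")
for P in([457.5,191.4,105],[456.8,191,84.5],[456.8,191,58]):
    C=f["V"][:3,:3]@(np.array(P)+[.8,-3.2,0])+f["V"][:3,3];uv=f["K"]@C;uv=uv[:2]/uv[2];print((uv-[270,130])*7)
W,c,uv=cloud("scene",270,130,380,230,tag="7")
m=(W[:,2]>75)&(W[:,2]<90)&(np.hypot(W[:,0]-457,W[:,1]-188)<32);print(m.sum(),rect(W[m]),W[m].mean(0))
```

```text
scene 2 45 1 48 x [-6.9 -6.  -2.2  7.9 11. ] y [22.9 24.1 26.7 32.9 36. ]
scene 2 45 -1 31 x [-8.3 -7.  -4.6  6.9 12.3] y [-45.1 -44.3 -41.6 -33.9 -31.6]
scene 45 80 1 25 x [-8.4 -6.9 -3.7  7.1  9.9] y [23.  24.  28.  32.6 36.9]
scene 45 80 -1 14 x [-8.3 -7.7 -5.9 -3.3 -1.3] y [-43.9 -42.6 -39.5 -34.8 -32.7]
scene 97 150 1 311 x [-30.6 -29.3 -19.4   1.5  13.4] y [ 3.6 18.6 58.5 78.9 85. ]
scene 97 150 -1 539 x [-31.1 -28.   -9.2  24.8  34.6] y [-90.5 -88.1 -66.  -28.3  -6.6]
[352.10632524 274.01699653]
[346.44644249 298.01376981]
[341.12680295 329.43328441]
46 ((460.0804138183594, 188.58612060546875), (40.473472595214844, 15.356846809387207), 21.146512985229492) [461.81543458 187.59794347  82.75851726]
```

The crop shows the fingertips at (310,310) and (410,240), on either side of the wing, which is at (345,320). The projected tool and dial points agree with this. I'll lower and pinch.

Request:
play_rows([
  [[0.5,0,10],[0,0,0],0.2],
  [[0.5,0,20],[0,0,0],0.2],
  [[0.5,0,30],[0,0,0],0.2],
  [[0.5,0,36],[0,0,0],0.2],
  [[0.5,0,38.5],[0,0,0],0.2],
])

```text
clock: 14.15
tool_pos: [455.3, 190.8, 159.7]
tool_rot: [180.0, -0.1, -161.8]
wrist_force: [0.7, 0.1, -0.2]
opening: 56.5
```

Request:
play_rows([
  [[0,0,0],[0,0,0],0.2],
  [[0,0,0],[0,0,0],0.2],
  [[0,0,0],[0,0,0],0.2],
])

```text
clock: 14.45
tool_pos: [456.3, 191.0, 161.8]
tool_rot: [180.0, 0.1, -161.8]
wrist_force: [0.3, -0.3, 0.1]
opening: 56.4
```

Run:
```python
from h import *
go(456.8,191,163,-161.8)
```

```text
t 14.45 pos [456.3 191.  161.8] rot [ 1.800e+02  6.000e-02 -1.618e+02] open 56.4 F [ 0.3 -0.3  0.1] M [0.07 0.06 0.01]
delta [-0.5 -0.2 -1.2] rv [0.     0.0011 0.0001]
```

Request:
play_rows([
  [[0,0,-1],[0,0,0],-0.4],
  [[0,0,-1],[0,0,0],-0.6],
  [[0,0,-1],[0,0,0],-1],
  [[0,0,-1],[0,0,0],-1],
  [[0,0,-1],[0,0,0],-1],
], force=30)

```text
clock: 14.95
tool_pos: [456.0, 191.0, 162.3]
tool_rot: [180.0, 0.0, -161.8]
wrist_force: [-0.0, 0.9, 0.1]
opening: 19.9
```

Request:
play_rows([
  [[0,0,0],[0,0,0],-1],
  [[0,0,0],[0,0,0],-1],
  [[0,0,0],[0,0,0],-1],
  [[0,0,0],[0,0,0],-1],
  [[0,0,0],[0,0,0],-1],
])

```text
clock: 15.45
tool_pos: [456.1, 190.5, 162.2]
tool_rot: [-179.9, -0.0, -161.8]
wrist_force: [0.7, -4.1, -0.6]
opening: 12.3
```

Run:
```python
from h import *
go(456.8,191,163,-161.8)
```

```text
t 15.45 pos [456.1 190.5 162.2] rot [-179.94   -0.   -161.81] open 12.3 F [ 0.7 -4.1 -0.6] M [-0.63 -0.18  0.02]
delta [-0.8  0.2 -0.8] rv [-0.001  -0.     -0.0001]
```

Request:
play_rows([
  [[-0.4,-0.5,0],[0,0,0.1],-1],
  [[-0.4,-0.5,0],[0,0,0.2],-1],
  [[-0.4,-0.5,0],[0,0,0.31],-1],
  [[-0.4,-0.5,0],[0,0,0.42],-1],
  [[-0.4,-0.5,0],[0,0,0.42],-1],
], force=35)

```text
clock: 15.95
tool_pos: [456.1, 191.3, 162.2]
tool_rot: [179.9, -0.1, 174.2]
wrist_force: [-0.4, 0.9, 0.5]
opening: 11.9
```

Run:
```python
from h import *
go(456.8,191,163,126)
```

```text
t 15.95 pos [456.1 191.3 162.2] rot [ 1.7990e+02 -6.0000e-02  1.7417e+02] open 11.9 F [-0.4  0.9  0.5] M [0.19 0.13 0.05]
delta [-0.7 -0.2 -0.8] rv [ 0.0011 -0.0017  0.8407]
```

Request:
play_rows([
  [[0,0,0],[0,0,0.1],-1],
  [[0,0,0],[0,0,0.2],-1],
  [[0,0,0],[0,0,0.31],-1],
  [[0,0,0],[0,0,0.42],-1],
  [[0,0,0],[0,0,0.42],-1],
])

```text
clock: 16.45
tool_pos: [456.4, 192.1, 162.2]
tool_rot: [179.8, -0.1, 150.2]
wrist_force: [0.1, 4.9, -1.7]
opening: 11.7
```

Run:
```python
from h import *
go(456.8,191,163,126)
```

```text
t 16.45 pos [456.4 192.1 162.2] rot [ 1.7981e+02 -1.1000e-01  1.5023e+02] open 11.7 F [ 0.1  4.9 -1.7] M [ 0.88 -0.02  0.14]
delta [-0.9 -0.7 -0.8] rv [ 0.0029 -0.0026  0.423 ]
```

Request:
play_rows([
  [[0.3,0.5,0],[0,0,0.1],-1],
  [[0.3,0.5,0],[0,0,0.2],-1],
  [[0.3,0.5,0],[0,0,0.31],-1],
  [[0.3,0.5,0],[0,0,0.425],-1],
  [[0.3,0.5,0],[0,0,0.425],-1],
])

```text
clock: 16.95
tool_pos: [457.0, 192.8, 162.3]
tool_rot: [179.8, -0.1, 125.9]
wrist_force: [2.0, 6.4, -2.1]
opening: 11.6
```

Run:
```python
from h import *
go(456.8,191,163,126)
snap('8',{'top':(155,120,225,220),'scene':(290,140,360,240)},6,.6)
a=cv2.imread('pics/top8.png');b=cv2.imread('pics/scene8.png');cv2.imwrite('pics/j8.png',cv2.resize(np.hstack([a,b]),(800,571)))
```

```text
t 16.95 pos [457.  192.8 162.3] rot [ 1.7977e+02 -1.5000e-01  1.2591e+02] open 11.6 F [ 2.   6.4 -2.1] M [ 0.98 -0.32  0.14]
delta [-1.4 -1.2 -0.7] rv [ 0.0041 -0.0025 -0.0017]
```

View pics/j8.png

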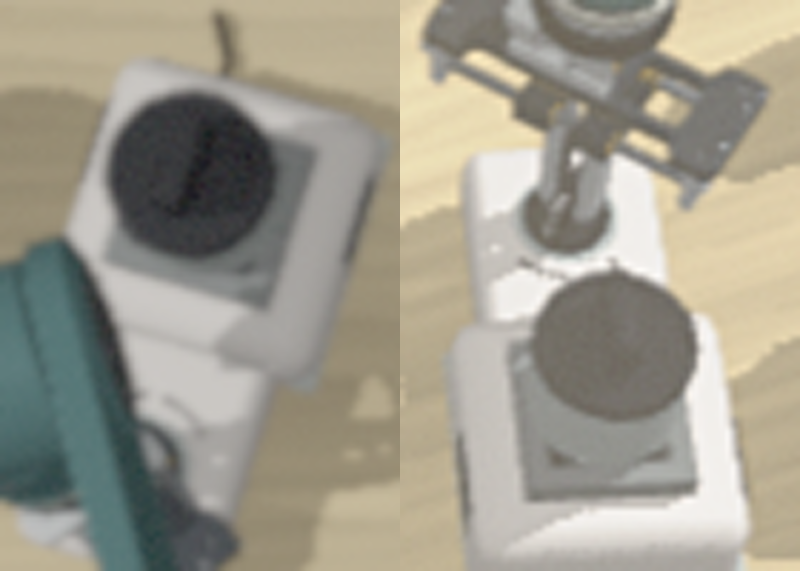

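Request:
play_rows([
  [[0.2,0.4,0],[0,0,0.01],-1],
  [[0.4,0.7,0],[0,0,0.02],-1],
  [[0.4,0.7,0],[0,0,0.02],-1],
  [[0.4,0.7,0],[0,0,0.02],-1],
  [[0.4,0.7,0],[0,0,0.02],-1],
])

```text
clock: 17.55
tool_pos: [457.1, 193.0, 162.3]
tool_rot: [179.9, -0.1, 124.8]
wrist_force: [1.0, 4.7, -1.1]
opening: 11.8
```

Run:
```python
from h import *
go(456.8,191,163,126)
snap('9',{'scene':(300,155,340,190)},18,.5)
go(456.8,191,163,126)
W,c,uv=cloud("scene",300,155,345,195,tag="9")
L=W[:,:2]-[457.5,188.5]; 
m=(W[:,2]>56)&(W[:,2]<90)&(np.hypot(*L.T)<27)
for q in np.c_[W[m],c[m],uv[m]][::1]:
    if q[2]>72: print(q[:3].round(0),q[3:6],q[6:])
W,c,_=cloud("scene",290,140,360,260,tag='8');W2,c2,_=cloud("top",155,115,225,225,tag='8')
for W,o in((W2,[594.4,146.4]),(W,[595.2,143.])):
    r=np.hypot(*(W[:,:2]-o).T)
    F=W[(r<48)&(W[:,2]>182)&(W[:,2]<200)];print("fin",rect(F),np.median(F[:,2]))
    F=W[(r<43)&(W[:,2]>155)&(W[:,2]<167)];print("lid z fit",np.linalg.lstsq(np.c_[F[:,:2]-o,np.ones(len(F))],F[:,2],rcond=None)[0])
```

```text
t 17.55 pos [457.1 193.  162.3] rot [ 1.7986e+02 -1.0000e-01  1.2476e+02] open 11.8 F [ 1.   4.7 -1.1] M [ 0.97 -0.23  0.15]
delta [-1.5 -1.4 -0.8] rv [ 0.0025 -0.0018 -0.0217]
t 17.6 pos [457.1 193.  162.2] rot [ 1.7986e+02 -1.1000e-01  1.2475e+02] open 11.8 F [ 1.8  5.4 -3.1] M [ 0.98 -0.35  0.14]
delta [-1.5 -1.4 -0.8] rv [ 0.0025 -0.0018 -0.0218]
[445. 192.  86.] [87. 81. 75.] [319. 169.]
[447. 194.  87.] [121. 113. 109.] [320. 169.]
[444. 174.  87.] [180. 173. 165.] [314. 170.]
[446. 177.  90.] [111. 110. 106.] [315. 170.]
[448. 191.  84.] [71. 66. 58.] [319. 170.]
[451. 193.  87.] [77. 73. 64.] [320. 170.]
[446. 173.  86.] [166. 164. 157.] [314. 171.]
[448. 176.  87.] [111. 110. 107.] [315. 171.]
[448. 187.  81.] [67. 63. 54.] [318. 171.]
[451. 189.  84.] [66. 60. 53.] [319. 171.]
[449. 194.  78.] [70. 65. 57.] [320. 171.]
[462. 208.  89.] [157. 154. 149.] [326. 171.]
[448. 173.  82.] [128. 129. 125.] [314. 172.]
[449. 176.  81.] [111. 111. 106.] [315. 172.]
[451. 178.  84.] [115. 115. 112.] [316. 172.]
[455. 180.  88.] [88. 85. 79.] [317. 172.]
[454. 184.  85.] [68. 64. 56.] [
[... 1929 characters left out ...]
.  79.] [88. 83. 76.] [315. 178.]
[468. 172.  76.] [88. 83. 76.] [316. 178.]
[472. 173.  81.] [74. 69. 60.] [317. 178.]
[471. 177.  78.] [63. 57. 48.] [318. 178.]
[467. 165.  72.] [67. 61. 52.] [314. 179.]
[470. 171.  74.] [91. 85. 78.] [316. 179.]
[471. 174.  73.] [67. 63. 53.] [317. 179.]
[474. 172.  73.] [69. 64. 53.] [317. 180.]
fin ((593.6190185546875, 145.03248596191406), (16.242563247680664, 49.396793365478516), 70.42584991455078) 190.58323827090317
lid z fit [-5.29795551e-03 -1.80164778e-03  1.61456818e+02]
fin ((595.677734375, 141.53997802734375), (17.989233016967773, 51.34719467163086), 67.46992492675781) 190.0571507473167
lid z fit [-1.31051254e-02  1.09080596e-02  1.61259020e+02]
```

View pics/scene9.png

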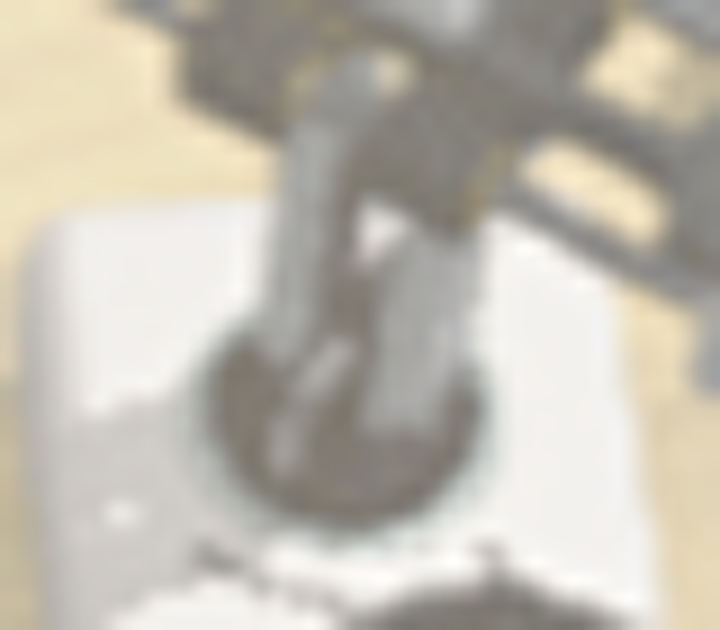

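Request:
play_rows([
  [[0,0,0],[0,0,0],-1],
  [[0,0,0],[0,0,0],-1],
  [[0,0,0],[0,0,0],-1],
  [[0,0,0],[0,0,0],-1],
  [[0,0,0],[0,0,0],-1],
])

```text
clock: 18.1
tool_pos: [457.1, 193.0, 162.3]
tool_rot: [179.9, -0.1, 124.8]
wrist_force: [1.0, 6.5, -1.8]
opening: 11.9
```

Run:
```python
from h import *
from workcell import bot
go(456.8,191,163,126)
snap('10',s=1.5)
print(bot.get_state()["tool_rot"])
```

```text
t 18.1 pos [457.1 193.  162.3] rot [ 1.7986e+02 -1.1000e-01  1.2475e+02] open 11.9 F [ 1.   6.5 -1.8] M [ 1.   -0.35  0.22]
delta [-1.5 -1.4 -0.7] rv [ 0.0025 -0.0018 -0.0218]
[ 1.79858262e+02 -1.05328709e-01  1.24753342e+02]
```

View pics/scene10.png

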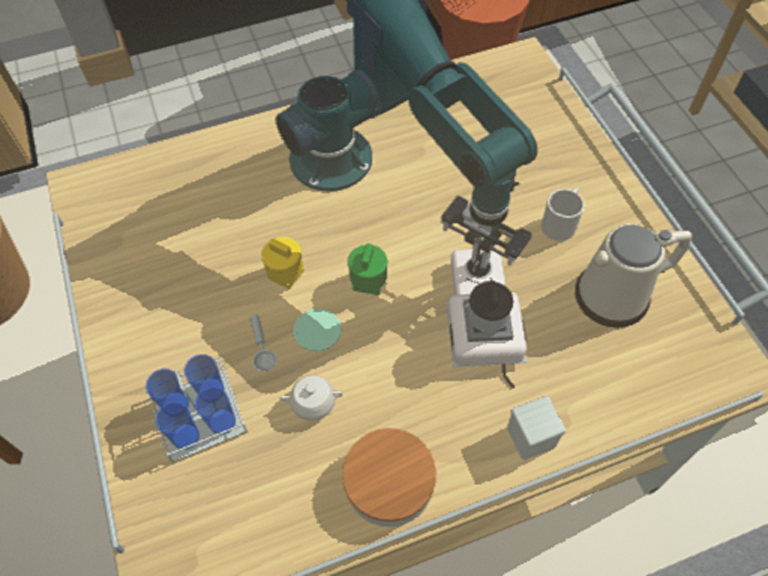

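The final picture shows the cup in the collar (490,300) and the gripper on the dial (478,265). The coaster (317,330) is empty, and the other items are where they started. Everything is steady, so I'll hand in.

```bash
python3 -c "
from workcell import bot
print(bot.close_job())"
```

```text
the job is handed in; nothing more can be done
None
```

I lifted the black-lidded cup off the coaster by its fin and set it in the mill's square pocket. After letting go, I pinched the dial's wing and turned it clockwise to the third click. I handed the job in at about 18 s, with the gripper still holding the dial there.

**Cup:**
- It entered the pocket without force and stopped on the floor.
- The lid then read level at 161.4 mm (162 is ideal), and the fin top read about 190.6 mm (192 is ideal). The cameras also read the fin about 1–2 mm low before the lift.
- The fin's yaw readings disagreed. The top camera was within about 0.5–1.5° of square and the scene camera 2–4.5° off. I put that down to noise, because the pocket only leaves about 3° of play.

**Dial:**
- The tool turned about 1.28 rad from the off grip (third click at 1.26, end stop at 1.36).
- The reading stayed steady over the last rows, with 0.14–0.22 N m about the dial's axis and about 6 N sideways.
- I inferred the dial's angle from the tool's turn. The pointer line in the picture only confirmed it roughly, at about −50° against about −55° expected.

**Cameras:** the scene camera read about 3 mm off in y compared with the top camera and the arm, so I corrected for it.

**Other items:** in the last picture the bystanders and the green and yellow cups looked unmoved; I did not measure them.

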